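# Clear the swing and hold the pen gate ajar by its sagging bolt

## Robot

A 6-joint arm with a two-finger parallel gripper is mounted at the origin on the work surface. World frame = base frame: x ahead of the robot, y to its left, z up, the work surface at z = 0. Lengths are in m, angles in rad, forces in N, time in s.
With the tool pointing down it reaches from about 0.425 to 0.95 m from the base axis. Payload 3.5 kg.
Tool frame: the origin (TCP) lies between the finger pads; the fingertips stand 17 mm ahead of it and the grasp point (between the pads) lies 2 mm behind it; z points along the fingers, y is the direction in which the jaws open and shut (so a half turn about z gives the same grasp; the last joint's range is limited). The gripper opens to 85 mm and grips with 20 to 120 N. Pads are 22 mm wide; open, the fingers measure 114 mm over their backs; the gripper's body (76 mm by 85 mm) begins 54 mm behind the grasp point. The pads swing forward as they close: fully open they stand 13 mm farther back than shut.
Start: joints at [0.972, 0.286, 1.577, -0, 1.279, -0.15], TCP at [0.293, 0.608, 0.248] pointing down, gripper open.
Joint ranges: [-2.77, 2.77], [-0.9, 2.22], [0.21, 2.48], [-1.53, 4.67], [0.24, 2.81], [-2.84, 2.84]. Speed limits (rad/s): [2.79, 2.79, 3.14, 3.14, 3.14, 3.14].

## Interface

Orientations are given as a unit quaternion [x, y, z, w].
In Python, from plant import ctrl gives the robot as it stands.
- The arm moves only by the tool carry_out, never from a script. Its argument "commands" is a list of rows, each an object with "delta_pos": the shift along the tool's x, y, z in m, a list of three; "delta_rot": the turn, a rotation vector about the tool's x, y, z in rad, a list of three; "claw": the opening in per cent of the stroke, from 0 (shut) to 100 (fully open). A call has 1 to 8 rows; each row is the pose to reach, as a shift and turn from the pose measured when the call began, along the tool's axes at that moment; what a row does not reach only later rows make up. A row lasts 1/12 s, in which the tool goes at most 41.7 mm and 7.16 degrees, less where a joint would pass 70% of its speed; a pose out of reach is approached as far as the arm can. A call with a gripper value outside its range is refused whole. The fingers move at their own pace and stop on an object; "force" is the grip in N (left out, the last holds). Time passes only in rows, so rows that repeat a pose let the fingers close. It gives the time, the measured TCP pose, the force and the opening at its end, in the units of the state.
- ctrl.get_state(): the state, without advancing time (a new reading comes with each control period).
- ctrl.read_camera(name): name is "side" or "top"; returns (picture, depth): 420x560x3 uint8, red, green, blue; 420x560 float32, m along the optical axis (not along the pixel's ray), 0 where there is no reading.
- ctrl.camera_info(name): a dict with "fx", "fy", "cx", "cy" (pixels), "rvec" (rotation vector, rad) and "tvec" (3), from world to camera coordinates, as OpenCV has them. Camera axes: x right, y down, z forward; pixel columns grow to the right and rows downward; lengths in m; the calibration is good to about 2 mm. A picture is of the moment at which its call begins. camera_info takes no time and is no camera call.
- ctrl.sign_off(): hands the job in, once; it reports no verdict.
The state is a dict: "time": time; "qpos": joint angles; "dq": joint speeds; "joint_efforts": joint torques, N m; "eef_pos": TCP position; "tcp_rot": TCP orientation; "contact_force": force on the tool from outside, world axes, zero at the start; "wrist_torque": the same for the moment, N m; "opening": opening from 0.0 (shut) to 1.0 (fully open).
Only numpy, scipy, OpenCV 4.12 (cv2) and the standard library are available. Lean on these libraries where they do the work, as an engineer would, in place of code of your own. Each camera call takes 0.05 s, during which the arm holds its last target.

## Task

Clear the flat mending plate out of the gate's swing by laying it flat and lengthwise in the long compartment of the hardware tray. Then free the pen gate: its barrel bolt sags behind the bent-up lip of the keeper, so lift the bolt by its knob and, keeping it up, draw it back clear of the keeper without forcing it. Open the gate about a hand's width (roughly 90 mm at its free edge) and finish holding it there, still, against its closing spring with the bolt kept drawn, leaving everything else on the bench where it is.

Things in the scene. Friction and masses are not known exactly. Their poses are not given: they have to be found in the camera images.
- plate: flat steel mending plate, 120 long (its x) x 30 wide (its y) x 6 thick, about 0.15 kg, four screw holes; starts flat on the bench in front of the gate, where the gate would swing. Origin: centre of its underside.
- tray: grey open hardware tray fixed to the bench, 176 (x) x 163 (y), walls 22 tall and 4 thick, floor 4 thick. A divider along x splits it into one long compartment (168 x 88 inside, on the tray's -y side) and a row of two small ones (82 x 63 each, +y side). Origin: centre of its underside.
- long_slot (a point): centre of the long compartment's floor, 4 above the bench; axes are the tray's, x along the compartment's 168 length, y across its 88 width
- pen: small-pet pen of timber, fixed to the bench: two 42 square posts, 160 tall, gate between them, a low fenced yard behind (+x). Origin: on the bench under the middle of the shut gate; x points from the gate into the yard, y from the hinge post to the latch post.
- hinge_axis (a point): point on the gate's upright hinge axis, 160 above the bench (level with the top of the gate), 150 from the pen's origin along the pen's -y
- gate_hinge (a joint): gate angle, rad: 0 shut, grows to 0.75 as the gate swings out of the pen (to the pen's -x), turning anticlockwise seen from above. A closing spring pulls it shut always, 0.25 N m when shut and 0.5 N m more per rad (0.40 N m at 0.3 rad); let go, it shuts. The leaf's bottom is 4 above the bench.
- gate: timber gate leaf, its free edge 300 from the hinge axis, 38 thick, top at 160 above the bench, with the barrel bolt along its top rail. Origin: on the hinge axis at bench height; y runs along the leaf from hinge to free edge, x through it towards the yard. The bolt's two steel guides stand 55 above the rail, 85 and 262 from the hinge axis.
- gate_edge (a point): top of the gate's free edge, in the middle of its thickness, 300 from the hinge axis
- knob (a point): on the steel barrel bolt (round rod 10 dia along the gate's top rail, its centre 22 above the rail when sagged, a down-turned nose 12 x 12 at the end in the keeper): centre of its upright round knob, 16 dia, 190 from the hinge axis when shot, 51 above the rail (211 above the bench) when sagged; the knob's free length runs from the rod, 24 below, to 19 above this point. Axes as the gate's
- bolt_lift (a joint): how far the bolt is lifted, m: 0 sagged (it falls back by its own weight, about 1.5 N), 0.020 at the top of its guides. The nose hangs behind the keeper's lip by 10 mm, so the bolt cannot be drawn until lifted more than 0.010; 0.012 to 0.018 is good. The nose has cleared the lip once drawn 0.025.
- bolt_draw (a joint): how far the bolt is drawn, m: 0 shot into the keeper, 0.060 fully drawn towards the hinge (gate's -y); friction about 1.2 N, stays where left. The gate is free once drawn 0.035.
- keeper: bent steel keeper on top of the latch post: two upright cheeks, 50 tall, 20 apart, that hold the nose sideways, and between them a lip bent up to 15 above the post, on the gate side of the nose. Origin: on the post's top, 326 from the hinge axis along the shut gate.
- tin: small round tin, 40 dia x 32 tall, standing in one of the tray's two small compartments; bystander; origin under its centre
- collar: dark steel ring, 44 dia x 14 tall, lying in the tray's other small compartment; bystander; origin under its centre
- jar: glass jar with steel lid, 60 dia x 75 tall, standing inside the pen behind the gate; bystander; origin under its centre
- screwdriver: screwdriver with black handle lying on the bench left of the pen, beyond the tray; bystander; axis x runs from handle to tip
- hammer: wooden-handled hammer lying on the bench to the right of the pen; bystander; axis x runs from handle to head
- brush: wooden-handled brush lying on the far left of the bench; bystander; axis x runs from handle to bristles
- offcut: timber offcut 90 x 45 x 30 tall lying on the bench to the right, nearer the robot than the pen; bystander; origin under its centre

How it is judged:
On the way, in this order (a step that is already met when the one before it is completed fails the run):
1. the mending plate lies flat and lengthwise in the tray's long compartment, let go, with the gate still shut (x of plate in the frame of long_slot between -0.03 and 0.03 m and y of plate in the frame of long_slot between -0.034 and 0.034 m and z of plate in the frame of long_slot below 0.004 m and angle between plate's own z axis and vertical below 0.08 rad and angle between the x axis of plate and the x axis of long_slot, either way round below 0.4 rad and contact force between the fingers and plate below 0.1 N and linear speed of plate below 0.03 m/s and value of joint gate_hinge below 0.05 rad and value of joint bolt_draw below 0.02 m), for 0.2 s.
2. the bolt is drawn back clear of the keeper (value of joint bolt_draw above 0.03 m), for 0.1 s.
At the end, for the whole second after the job is handed in: Fingers hold gate or bolt (over 0.5 N); gate still, 0.20 to 0.44 rad open (60 to 130 mm at its edge), propped by nothing loose; bolt drawn 30 mm or more; plate released, flat and lengthwise (within 0.4 rad) on the long compartment's floor (x of plate in the frame of long_slot between -0.03 and 0.03 m and y of plate in the frame of long_slot between -0.034 and 0.034 m and z of plate in the frame of long_slot below 0.004 m and angle between plate's own z axis and vertical below 0.08 rad and angle between the x axis of plate and the x axis of long_slot, either way round below 0.4 rad and contact force between each of the fingers, gate and plate below 0.1 N and linear speed of plate below 0.03 m/s and value of joint gate_hinge between 0.2 and 0.44 rad and velocity of joint gate_hinge between -0.05 and 0.05 rad/s and value of joint bolt_draw above 0.03 m and contact force between the fingers and gate above 0.5 N and contact force between gate and tin below 0.1 N and contact force between gate and collar below 0.1 N and contact force between gate and jar below 0.1 N and contact force between gate and screwdriver below 0.1 N and contact force between gate and hammer below 0.1 N and contact force between gate and brush below 0.1 N and contact force between gate and offcut below 0.1 N); the arm keeps its last pose, push and grip.
It fails at once if something else on the bench is shoved more than 30 mm (distance of any of tin, collar, jar, screwdriver, hammer, brush, offcut from where it was at the start of the episode above 0.03 m).
It fails at once if the bolt is forced against the keeper (over 40 N) (contact force between gate and keeper above 40 N).
It also fails if it takes over 58 s, if anything falls off the work surface, if the arm or the gripper's body presses on something with over 40 N, if the wrist force passes 120 N, or if a joint passes its speed limit or range.

## Working session

There is one attempt and no reset: what is moved stays moved. The work goes in short steps, Python scripts to look and compute and a tool call to move; the robot and the scene stay as the last step left them, time stands still between calls to the robot, and variables do not carry over. Pictures are saved under pics/ and viewed, and the job is handed in when it is done.

Besides the shell and the picture viewer there is one more tool, called after "Emit:" by a JSON object that holds its "name" and its "arguments", one argument or row to a line. carry_out: Moves the arm, as the interface text tells. Its arguments: {"type":"object","properties":{"commands":{"type":"array"},"force":{"type":"number"}},"required":["commands"]}

```bash
ls; mkdir -p pics; python3 - <<'E'
from plant import ctrl
import cv2,numpy as np
print(ctrl.get_state())
for n in("side","top"):
    p,d=ctrl.read_camera(n); print(n,ctrl.camera_info(n))
    cv2.imwrite(f"pics/{n}0.png",p[:,:,::-1]); np.save(f"pics/{n}0.npy",d); np.save(f"pics/{n}0rgb.npy",p)
E
```

```text
pics
{'time': 0.0, 'qpos': array([ 9.72006820e-01,  2.87183292e-01,  1.57822267e+00, -3.76338485e-05,
        1.27862039e+00, -1.50012050e-01]), 'dq': array([-0.00014111, -0.00048133,  0.00188703, -0.00083406,  0.00025489,
        0.00169182]), 'joint_efforts': array([ 6.28937360e-04, -4.05983448e+01, -2.92621297e+01, -1.82575341e-04,
        5.84460067e-03, -2.39541464e-05]), 'eef_pos': array([0.29248071, 0.60762949, 0.24691067]), 'tcp_rot': array([ 2.22504986e-01,  9.74930792e-01, -1.13913824e-03, -4.28253390e-04]), 'contact_force': array([ 0.98946716, -0.3836767 , -0.0636974 ]), 'wrist_torque': array([ 0.03392297,  0.00439399, -0.01471072]), 'opening': 0.9952344871101039}
side {'fx': 390.93196184157875, 'fy': 390.93196184157875, 'cx': 277.86922990534066, 'cy': 209.1657663056632, 'rvec': array([-0.00573505, -2.87064683,  1.22237369]), 'tvec': array([0.5579997 , 0.08674198, 1.12049388])}
top {'fx': 391.6060920888598, 'fy': 391.6060920888598, 'cx': 278.7613308184017, 'cy': 212.91208272083546, 'rvec': array([ 2.15961429, -2.10658306,  0.19558106]), 'tvec': array([-0.01611573,  0.57290866,  1.08131086])}
```

View pics/side0.png

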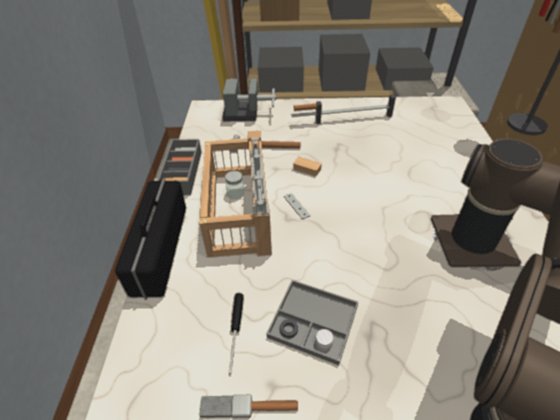

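View pics/top0.png

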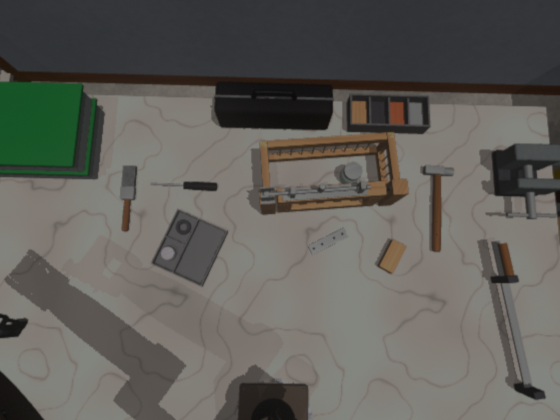

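```bash
cat > h.py <<'E'
import numpy as np,cv2
from plant import ctrl
def cam(n):
    i=ctrl.camera_info(n);R=cv2.Rodrigues(np.array(i['rvec']))[0];t=np.array(i['tvec'])
    return np.array([[i['fx'],0,i['cx']],[0,i['fy'],i['cy']],[0,0,1]]),R,t
def plane(n,uv,z):
    K,R,t=cam(n);c=-R.T@t;o=[]
    for u,v in np.atleast_2d(uv).astype(float):
        r=R.T@np.linalg.inv(K)@[u,v,1];o.append(c+r*(z-c[2])/r[2])
    return np.array(o)
def deep(n,uv,d):
    K,R,t=cam(n)
    return np.array([R.T@(np.linalg.inv(K)@[u,v,1]*d[int(v),int(u)]-t) for u,v in uv])
def proj(n,X):
    K,R,t=cam(n);p=(K@(R@np.atleast_2d(X).T+t[:,None])).T
    return p[:,:2]/p[:,2:]
E
python3 - <<'E'
import cv2
a=cv2.imread('pics/top0.png');cv2.imwrite('pics/t_pen.png',cv2.resize(a[120:270,250:420],None,fx=4.5,fy=4,interpolation=cv2.INTER_CUBIC)[:600,:800])
cv2.imwrite('pics/t_tray.png',cv2.resize(a[200:295,140:240],None,fx=6,fy=6,interpolation=cv2.INTER_CUBIC))
a=cv2.imread('pics/side0.png');cv2.imwrite('pics/s_pen.png',cv2.resize(a[120:265,190:330],None,fx=4,fy=4,interpolation=cv2.INTER_CUBIC))
E
```

```text
(no output)
```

View pics/t_pen.png

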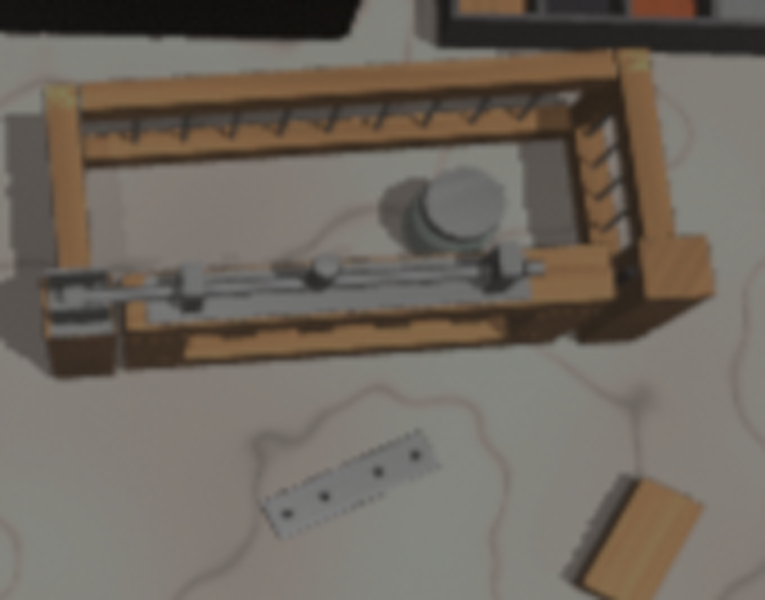

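View pics/s_pen.png

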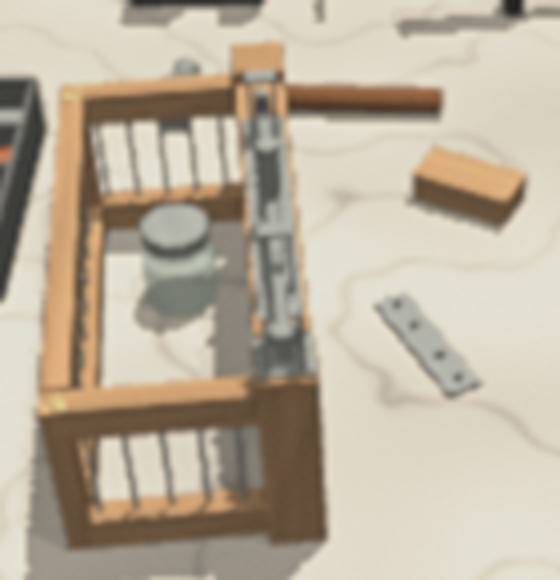

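View pics/t_tray.png

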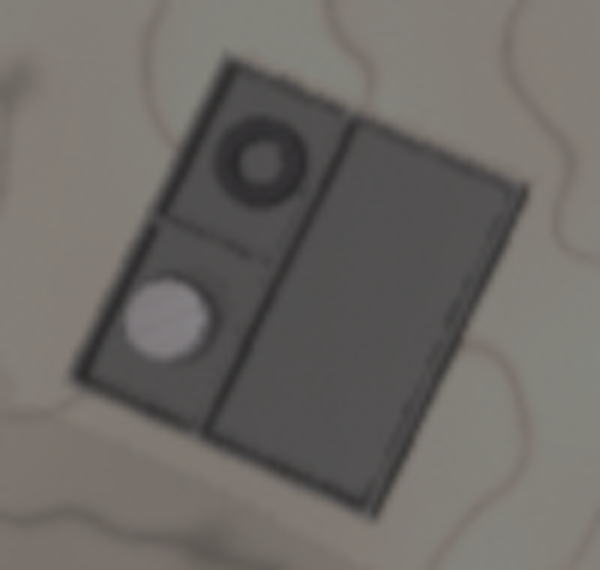

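```bash
python3 - <<'E'
from h import *
np.set_printoptions(precision=4,suppress=True)
c=np.array([(230,58),(527,188),(375,515),(77,378)])/6+[140,200]-.4
P=plane('top',c,.022);print('tray',P,np.linalg.norm(np.roll(P,-1,0)-P,axis=1))
dv=np.array([[352,116],[206,432]])/6+[140,200]-.4; print('div',plane('top',dv,.022))
rgb=np.load('pics/top0rgb.npy');d=np.load('pics/top0.npy')
# plate mask: near bench, colour
X=np.array([0,0])
hsv=cv2.cvtColor(rgb,cv2.COLOR_RGB2HSV)
c=np.array([(420,430),(440,465),(283,538),(262,500)])/[4.5,4]+[250,120]-.4
P=plane('top',c,.006);print('plate top',P,P.mean(0),np.linalg.norm(np.roll(P,-1,0)-P,axis=1))
h=np.array([(415,455),(378,471),(324,496),(287,513)])/[4.5,4]+[250,120]-.4
H=plane('top',h,.006);print('holes',H,H.mean(0))
hs=np.array([(398,303),(414,325),(440,355),(459,378)])/4+[190,120]-.4
H=plane('side',hs,.006);print('holes side',H,H.mean(0))
def px(x,y):return np.array([[x,y]])/[4.5,4]+[250,120]-.4
K=px(325,265);print('knob top',plane('top',K,.230),deep('top',K,d))
for n,p,z in(('guideL',(190,268),.215),('guideR',(510,255),.215),('post hinge',(677,265),.16),('keeper',(78,285),.21)):
  print(n,plane('top',px(*p),z),deep('top',px(*p),d))
ds=np.load('pics/side0.npy')
for n,p in(('knob',(281,250)),('guideR',(268,135)),('guideL',(281,312)),('keep',(280,355))):
  u=np.array([p])/4+[190,120]-.4;print('side',n,deep('side',u,ds),plane('side',u,.215))
E
```

```text
tray [[0.5814 0.2967 0.022 ]
 [0.5206 0.1473 0.022 ]
 [0.3616 0.2124 0.022 ]
 [0.423  0.3594 0.022 ]] [0.1613 0.1717 0.1593 0.1704]
div [[0.554  0.2349 0.022 ]
 [0.3988 0.2956 0.022 ]]
plate top [[ 0.5429 -0.195   0.006 ]
 [ 0.5169 -0.2081  0.006 ]
 [ 0.4601 -0.1046  0.006 ]
 [ 0.4878 -0.0905  0.006 ]] [ 0.5019 -0.1496  0.006 ] [0.0291 0.1181 0.0311 0.1181]
holes [[ 0.524  -0.1916  0.006 ]
 [ 0.5113 -0.1671  0.006 ]
 [ 0.4918 -0.1314  0.006 ]
 [ 0.4786 -0.1071  0.006 ]] [ 0.5014 -0.1493  0.006 ]
holes side [[ 0.5226 -0.1923  0.006 ]
 [ 0.5103 -0.1658  0.006 ]
 [ 0.4908 -0.131   0.006 ]
 [ 0.4772 -0.1052  0.006 ]] [ 0.5002 -0.1486  0.006 ]
knob top [[ 0.6115 -0.105   0.23  ]] [[ 0.6112 -0.1049  0.2313]]
guideL [[ 0.6114 -0.0319  0.215 ]] [[ 0.6118 -0.032   0.2136]]
guideR [[ 0.6245 -0.2097  0.215 ]] [[ 0.6247 -0.2098  0.2142]]
post hinge [[ 0.6347 -0.3203  0.16  ]] [[ 0.6345 -0.3201  0.1608]]
keeper [[0.6001 0.0299 0.21  ]] [[0.6071 0.0307 0.18  ]]
side knob [[ 0.6023 -0.0472  0.1845]] [[ 0.5993 -0.0107  0.215 ]]
side guideR [[ 0.6167 -0.1767  0.1846]] [[ 0.613  -0.1344  0.215 ]]
side guideL [[0.5998 0.0156 0.1858]] [[0.597  0.0478 0.215 ]]
side keep [[0.6002 0.0407 0.1721]] [[0.5962 0.0855 0.215 ]]
```

```bash
cat >> h.py <<'E'
from scipy.spatial.transform import Rotation as Ro
def to(p,th):
    s=ctrl.get_state();R=Ro.from_quat(s['tcp_rot'])
    y=np.array([np.cos(th),np.sin(th),0]);z=np.array([0,0,-1.]);T=Ro.from_matrix(np.c_[np.cross(y,z),y,z])
    print(np.round(R.inv().apply(np.array(p)-s['eef_pos']),4).tolist(),np.round((R.inv()*T).as_rotvec(),3).tolist(),'t',round(s['time'],2),s['eef_pos'].round(4),'F',s['contact_force'].round(1),'op',round(s['opening'],3))
E
python3 - <<'E'
from h import *
to((.501,-.149,.12),.494)
rgb=np.load('pics/top0rgb.npy')[:,:,::-1];d=np.load('pics/top0.npy')
a=rgb[160:215,255:395]
cv2.imwrite('pics/bolt.png',cv2.resize(np.clip(a.astype(float)*1.6,0,255).astype(np.uint8)[:,:100],None,fx=8,fy=8,interpolation=cv2.INTER_NEAREST))
b=np.load('pics/side0rgb.npy')[:,:,::-1][130:215,235:285]
cv2.imwrite('pics/bolts.png',cv2.resize(b,None,fx=7,fy=7,interpolation=cv2.INTER_NEAREST))
# high points in top view
K,R,t=cam('top')
v,u=np.mgrid[150:215,255:395];z=d[v,u]
P=np.stack([(u-K[0,2])/K[0,0]*z,(v-K[1,2])/K[1,1]*z,z],-1)-t
P=P@R
for lo,hi in((.222,.24),(.207,.222)):
  m=((P[...,2]>lo)&(P[...,2]<hi)).astype(np.uint8)
  n,l=cv2.connectedComponents(m)
  for k in range(1,n):
    q=P[l==k];print(lo,len(q),q.mean(0).round(4),q.min(0).round(4),q.max(0).round(4))
E
```

```text
[-0.5162, -0.591, 0.1281] [-0.002, 0.0, 0.628] t 0.1 [0.2925 0.6077 0.247 ] F [ 0.5 -0.2 -0.7] op 0.999
0.222 34 [ 0.6118 -0.1048  0.2302] [ 0.605  -0.1127  0.2221] [ 0.619  -0.0981  0.2339]
0.207 47 [ 0.6225 -0.2088  0.2157] [ 0.6119 -0.215   0.2085] [ 0.6332 -0.2017  0.2196]
0.207 45 [ 0.6052 -0.0327  0.2153] [ 0.5948 -0.0402  0.2075] [ 0.6163 -0.0272  0.2191]
0.207 21 [0.6103 0.0292 0.2113] [0.6074 0.0151 0.2075] [0.6127 0.0476 0.2147]
0.207 10 [ 0.6074 -0.1025  0.215 ] [ 0.6049 -0.1093  0.2097] [ 0.613  -0.0976  0.2207]
0.207 18 [0.5873 0.0285 0.2115] [0.5844 0.0144 0.2079] [0.5899 0.0443 0.2152]
```

View pics/bolt.png

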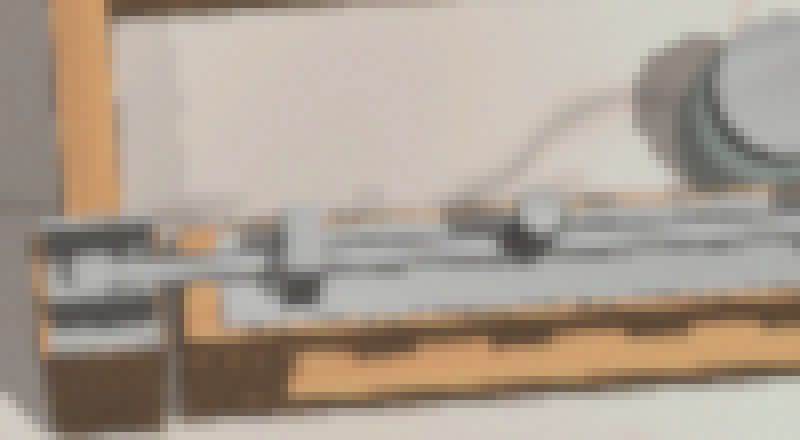

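View pics/bolts.png

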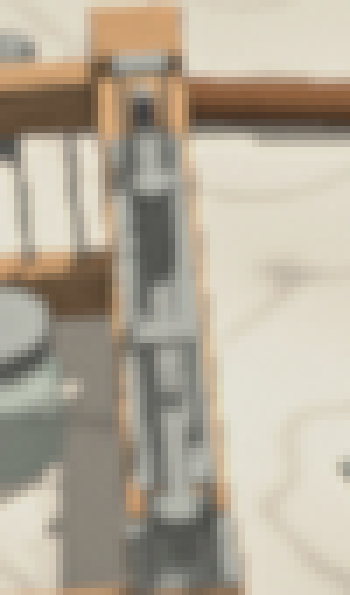

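Emit:
{"name": "carry_out", "arguments": {
  "commands": [
    {"delta_pos": [-0.516,-0.591,0.128],"delta_rot": [0,0,0.628],"claw": 60},
    {"delta_pos": [-0.516,-0.591,0.128],"delta_rot": [0,0,0.628],"claw": 60},
    {"delta_pos": [-0.516,-0.591,0.128],"delta_rot": [0,0,0.628],"claw": 60},
    {"delta_pos": [-0.516,-0.591,0.128],"delta_rot": [0,0,0.628],"claw": 60},
    {"delta_pos": [-0.516,-0.591,0.128],"delta_rot": [0,0,0.628],"claw": 60},
    {"delta_pos": [-0.516,-0.591,0.128],"delta_rot": [0,0,0.628],"claw": 60},
    {"delta_pos": [-0.516,-0.591,0.128],"delta_rot": [0,0,0.628],"claw": 60},
    {"delta_pos": [-0.516,-0.591,0.128],"delta_rot": [0,0,0.628],"claw": 60}
  ]
}}

```text
time: 0.77
eef_pos: [0.3797, 0.289, 0.1939]
tcp_rot: [0.512, 0.859, -0.001, -0.0]
contact_force: [1.6, -0.2, 0.1]
opening: 0.6
```

```bash
python3 -c "
from h import *
to((.501,-.149,.12),.494)"
```

```text
[-0.443, -0.101, 0.0746] [-0.002, 0.001, 0.001] t 0.77 [0.3797 0.289  0.1939] F [ 1.6 -0.2  0.1] op 0.6
```

Emit:
{"name": "carry_out", "arguments": {
  "commands": [
    {"delta_pos": [-0.443,-0.101,0.075],"delta_rot": [0,0,0],"claw": 60},
    {"delta_pos": [-0.443,-0.101,0.075],"delta_rot": [0,0,0],"claw": 60},
    {"delta_pos": [-0.443,-0.101,0.075],"delta_rot": [0,0,0],"claw": 60},
    {"delta_pos": [-0.443,-0.101,0.075],"delta_rot": [0,0,0],"claw": 60},
    {"delta_pos": [-0.443,-0.101,0.075],"delta_rot": [0,0,0],"claw": 60},
    {"delta_pos": [-0.443,-0.101,0.075],"delta_rot": [0,0,0],"claw": 60},
    {"delta_pos": [-0.443,-0.101,0.075],"delta_rot": [0,0,0],"claw": 60},
    {"delta_pos": [-0.443,-0.101,0.075],"delta_rot": [0,0,0],"claw": 60}
  ]
}}

```text
time: 1.43
eef_pos: [0.467, -0.0282, 0.1401]
tcp_rot: [0.513, 0.859, -0.001, -0.0]
contact_force: [1.9, 1.5, 1.2]
opening: 0.598
```

```bash
python3 -c "
from h import *
to((.501,-.149,.03),.494)"
```

```text
[-0.1224, -0.0271, 0.1103] [-0.002, 0.001, 0.0] t 1.43 [ 0.467  -0.0282  0.1401] F [1.9 1.5 1.2] op 0.598
```

Emit:
{"name": "carry_out", "arguments": {
  "commands": [
    {"delta_pos": [-0.122,-0.027,0.04],"delta_rot": [-0.002,0,0],"claw": 55},
    {"delta_pos": [-0.122,-0.027,0.04],"delta_rot": [-0.002,0,0],"claw": 55},
    {"delta_pos": [-0.122,-0.027,0.04],"delta_rot": [-0.002,0,0],"claw": 55},
    {"delta_pos": [-0.122,-0.027,0.04],"delta_rot": [-0.002,0,0],"claw": 55},
    {"delta_pos": [-0.122,-0.027,0.11],"delta_rot": [-0.002,0,0],"claw": 55},
    {"delta_pos": [-0.122,-0.027,0.11],"delta_rot": [-0.002,0,0],"claw": 55},
    {"delta_pos": [-0.122,-0.027,0.11],"delta_rot": [-0.002,0,0],"claw": 55}
  ]
}}

```text
time: 2.02
eef_pos: [0.4959, -0.1463, 0.0241]
tcp_rot: [0.513, 0.858, -0.001, -0.006]
contact_force: [-1.1, 1.2, -1.1]
opening: 0.548
```

```bash
python3 - <<'E'
from h import *
to((.501,-.149,.018),.494)
n='side';p,d=ctrl.read_camera(n);cv2.imwrite('pics/s1.png',cv2.resize(p[150:250,250:370,::-1],None,fx=5,fy=5,interpolation=cv2.INTER_CUBIC))
E
```

```text
[-0.0048, 0.0032, 0.006] [-0.008, -0.01, -0.001] t 2.02 [ 0.4959 -0.1463  0.0241] F [-1.1  1.2 -1.1] op 0.548
```

View pics/s1.png

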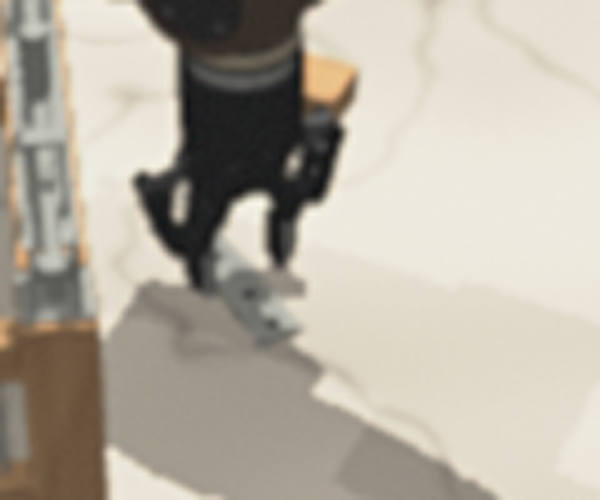

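The picture shows the two fingers straddling the plate (around 250,280 in the crop), one on each side of its width.

Emit:
{"name": "carry_out", "arguments": {
  "commands": [
    {"delta_pos": [-0.005,0.003,0.002],"delta_rot": [-0.008,-0.01,0],"claw": 50},
    {"delta_pos": [-0.005,0.003,0.005],"delta_rot": [-0.008,-0.01,0],"claw": 50},
    {"delta_pos": [-0.005,0.003,0.007],"delta_rot": [-0.008,-0.01,0],"claw": 50},
    {"delta_pos": [-0.005,0.003,0.007],"delta_rot": [-0.008,-0.01,0],"claw": 50}
  ]
}}

```text
time: 2.4
eef_pos: [0.5036, -0.1499, 0.021]
tcp_rot: [0.513, 0.859, 0.0, 0.003]
contact_force: [0.0, -0.7, 0.1]
opening: 0.503
```

```bash
python3 -c "
from h import *
to((.501,-.149,.017),.494)"
```

```text
[0.002, -0.0018, 0.004] [0.004, 0.005, 0.001] t 2.4 [ 0.5036 -0.1499  0.021 ] F [ 0.  -0.7  0.1] op 0.503
```

Emit:
{"name": "carry_out", "arguments": {
  "commands": [
    {"delta_pos": [0.002,-0.002,0.004],"delta_rot": [0.004,0.005,0],"claw": 45},
    {"delta_pos": [0.002,-0.002,0.004],"delta_rot": [0.004,0.005,0],"claw": 45},
    {"delta_pos": [0.002,-0.002,0.004],"delta_rot": [0.004,0.005,0],"claw": 10},
    {"delta_pos": [0.002,-0.002,0.004],"delta_rot": [0.004,0.005,0],"claw": 10},
    {"delta_pos": [0.002,-0.002,0.004],"delta_rot": [0.004,0.005,0],"claw": 10},
    {"delta_pos": [0.002,-0.002,0.004],"delta_rot": [0.004,0.005,0],"claw": 10},
    {"delta_pos": [0.002,-0.002,0.004],"delta_rot": [0.004,0.005,0],"claw": 10}
  ],
  "force": 40
}}

```text
time: 2.98
eef_pos: [0.5012, -0.1493, 0.0175]
tcp_rot: [0.512, 0.859, -0.0, 0.0]
contact_force: [-0.6, 0.7, 5.7]
opening: 0.333
```

```bash
python3 -c "
from h import *
to((.501,-.149,.1),.494)"
```

```text
[0.0003, -0.0, -0.0825] [0.0, 0.001, 0.001] t 2.98 [ 0.5012 -0.1493  0.0175] F [-0.6  0.7  5.7] op 0.333
```

```bash
python3 -c "
from h import *
to((.459,.223,.1),1.183)"
```

```text
[0.3476, 0.1396, -0.0826] [0.0, 0.001, -0.688] t 2.98 [ 0.5012 -0.1493  0.0175] F [-0.6  0.7  5.7] op 0.333
```

Emit:
{"name": "carry_out", "arguments": {
  "commands": [
    {"delta_pos": [0,0,-0.03],"delta_rot": [0,0,0],"claw": 10},
    {"delta_pos": [0,0,-0.06],"delta_rot": [0,0,0],"claw": 10},
    {"delta_pos": [0,0,-0.085],"delta_rot": [0,0,0],"claw": 10},
    {"delta_pos": [0,0,-0.085],"delta_rot": [0,0,0],"claw": 10}
  ]
}}

```text
time: 3.32
eef_pos: [0.5043, -0.1508, 0.1076]
tcp_rot: [0.512, 0.859, 0.0, 0.005]
contact_force: [1.6, -0.1, -0.1]
opening: 0.331
```

```bash
python3 -c "
from h import *
to((.459,.223,.1),1.183)"
```

```text
[0.3506, 0.1375, 0.0053] [0.003, 0.011, -0.688] t 3.32 [ 0.5043 -0.1508  0.1076] F [ 1.6 -0.1 -0.1] op 0.331
```

Emit:
{"name": "carry_out", "arguments": {
  "commands": [
    {"delta_pos": [0.351,0.137,0.005],"delta_rot": [0.003,0.01,-0.688],"claw": 10},
    {"delta_pos": [0.351,0.137,0.005],"delta_rot": [0.003,0.01,-0.688],"claw": 10},
    {"delta_pos": [0.351,0.137,0.005],"delta_rot": [0.003,0.01,-0.688],"claw": 10},
    {"delta_pos": [0.351,0.137,0.005],"delta_rot": [0.003,0.01,-0.688],"claw": 10},
    {"delta_pos": [0.351,0.137,0.005],"delta_rot": [0.003,0.01,-0.688],"claw": 10},
    {"delta_pos": [0.351,0.137,0.005],"delta_rot": [0.003,0.01,-0.688],"claw": 10},
    {"delta_pos": [0.351,0.137,0.005],"delta_rot": [0.003,0.01,-0.688],"claw": 10},
    {"delta_pos": [0.351,0.137,0.005],"delta_rot": [0.003,0.01,-0.688],"claw": 10}
  ]
}}

```text
time: 3.98
eef_pos: [0.4614, 0.1836, 0.099]
tcp_rot: [0.193, 0.981, -0.001, -0.001]
contact_force: [0.8, -0.7, -1.0]
opening: 0.333
```

```bash
python3 -c "
from h import *
to((.459,.223,.07),1.183)"
```

```text
[0.0171, 0.0356, 0.029] [-0.002, -0.001, -0.0] t 3.98 [0.4614 0.1836 0.099 ] F [ 0.8 -0.7 -1. ] op 0.333
```

Emit:
{"name": "carry_out", "arguments": {
  "commands": [
    {"delta_pos": [0.017,0.036,0.02],"delta_rot": [0,0,0],"claw": 10},
    {"delta_pos": [0.017,0.036,0.03],"delta_rot": [0,0,0],"claw": 10},
    {"delta_pos": [0.017,0.036,0.03],"delta_rot": [0,0,0],"claw": 10},
    {"delta_pos": [0.017,0.036,0.03],"delta_rot": [0,0,0],"claw": 10},
    {"delta_pos": [0.017,0.036,0.03],"delta_rot": [0,0,0],"claw": 10}
  ]
}}

```text
time: 4.4
eef_pos: [0.4593, 0.2223, 0.0685]
tcp_rot: [0.193, 0.981, -0.001, -0.001]
contact_force: [-0.8, 0.4, -1.4]
opening: 0.332
```

```bash
python3 - <<'E'
from h import *
to((.459,.223,.0225),1.183)
n='top';p,d=ctrl.read_camera(n);cv2.imwrite('pics/t2.png',cv2.resize(p[200:295,140:240,::-1],None,fx=5,fy=5,interpolation=cv2.INTER_CUBIC))
p,d=ctrl.read_camera('side');cv2.imwrite('pics/s2.png',cv2.resize(p[230:380,220:400,::-1],None,fx=4,fy=4,interpolation=cv2.INTER_CUBIC))
E
```

```text
[0.0004, 0.0006, 0.046] [-0.002, -0.002, -0.001] t 4.4 [0.4593 0.2223 0.0685] F [-0.8  0.4 -1.4] op 0.332
```

View pics/t2.png

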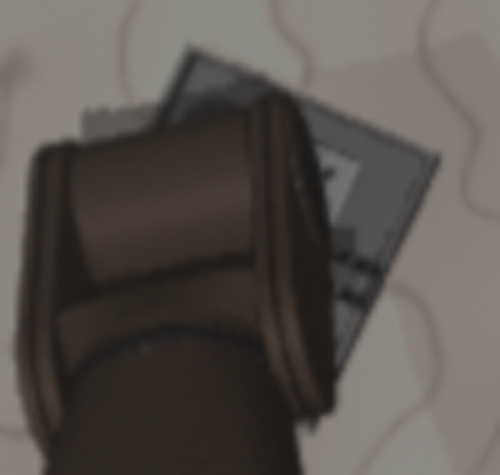

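View pics/s2.png

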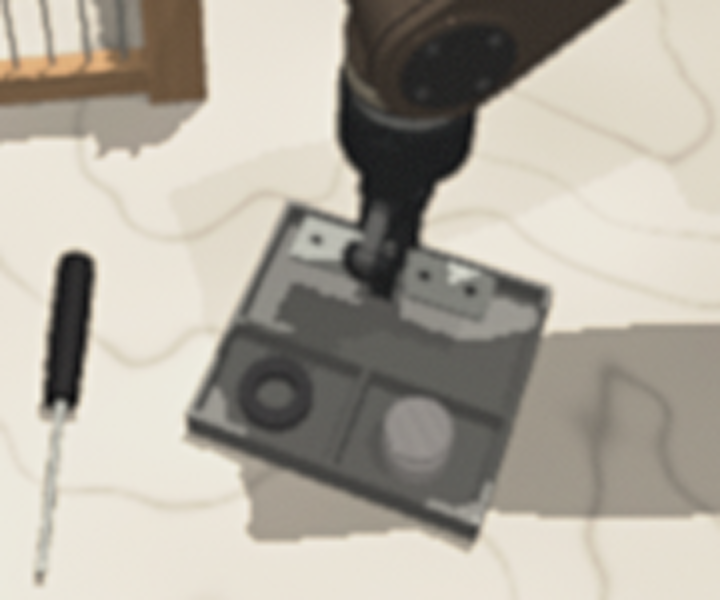

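The plate is held parallel to the compartment, in the side crop from (295,240) to (490,300), and it's inside the walls once parallax is allowed for. I'll lower it.

Emit:
{"name": "carry_out", "arguments": {
  "commands": [
    {"delta_pos": [0,0.0005,0.015],"delta_rot": [-0.002,-0.002,0],"claw": 10},
    {"delta_pos": [0,0.0005,0.03],"delta_rot": [-0.002,-0.002,0],"claw": 10},
    {"delta_pos": [0,0.0005,0.04],"delta_rot": [-0.002,-0.002,0],"claw": 10},
    {"delta_pos": [0,0.0005,0.044],"delta_rot": [-0.002,-0.002,0],"claw": 10},
    {"delta_pos": [0,0.0005,0.046],"delta_rot": [-0.002,-0.002,0],"claw": 10},
    {"delta_pos": [0,0.0005,0.047],"delta_rot": [-0.002,-0.002,0],"claw": 10},
    {"delta_pos": [0,0.0005,0.047],"delta_rot": [-0.002,-0.002,0],"claw": 10},
    {"delta_pos": [0,0.0005,0.047],"delta_rot": [-0.002,-0.002,0],"claw": 10}
  ]
}}

```text
time: 5.17
eef_pos: [0.4609, 0.2227, 0.0232]
tcp_rot: [0.194, 0.981, 0.001, 0.002]
contact_force: [0.6, -0.2, -1.2]
opening: 0.334
```

Emit:
{"name": "carry_out", "arguments": {
  "commands": [
    {"delta_pos": [0,0,0.0015],"delta_rot": [0,0,0],"claw": 10},
    {"delta_pos": [0,0,0.0015],"delta_rot": [0,0,0],"claw": 10},
    {"delta_pos": [0,0,0.0015],"delta_rot": [0,0,0],"claw": 10},
    {"delta_pos": [0,0,0.0015],"delta_rot": [0,0,0],"claw": 10}
  ]
}}

```text
time: 5.5
eef_pos: [0.461, 0.2228, 0.0219]
tcp_rot: [0.194, 0.981, 0.001, 0.002]
contact_force: [-0.6, 1.0, -0.9]
opening: 0.334
```

Emit:
{"name": "carry_out", "arguments": {
  "commands": [
    {"delta_pos": [0,0,0.0005],"delta_rot": [0,0,0],"claw": 10},
    {"delta_pos": [0,0,0.0005],"delta_rot": [0,0,0],"claw": 48},
    {"delta_pos": [0,0,0.0005],"delta_rot": [0,0,0],"claw": 48},
    {"delta_pos": [0,0,0.0005],"delta_rot": [0,0,0],"claw": 48},
    {"delta_pos": [0,0,-0.02],"delta_rot": [0,0,0],"claw": 48},
    {"delta_pos": [0,0,-0.05],"delta_rot": [0,0,0],"claw": 48},
    {"delta_pos": [0,0,-0.09],"delta_rot": [0,0,0],"claw": 48},
    {"delta_pos": [0,0,-0.13],"delta_rot": [0,0,0],"claw": 48}
  ]
}}

```text
time: 6.17
eef_pos: [0.4595, 0.2224, 0.1524]
tcp_rot: [0.194, 0.981, 0.0, 0.001]
contact_force: [1.1, -0.1, 0.3]
opening: 0.476
```

```bash
python3 - <<'E'
from h import *
to((.53,.06,.32),.098)
p,d=ctrl.read_camera('side');cv2.imwrite('pics/s3.png',cv2.resize(p[230:380,220:400,::-1],None,fx=4,fy=4,interpolation=cv2.INTER_CUBIC))
E
```

```text
[-0.1272, -0.1233, -0.1675] [0.001, 0.001, 1.083] t 6.17 [0.4595 0.2224 0.1524] F [ 1.1 -0.1  0.3] op 0.476
```

View pics/s3.png

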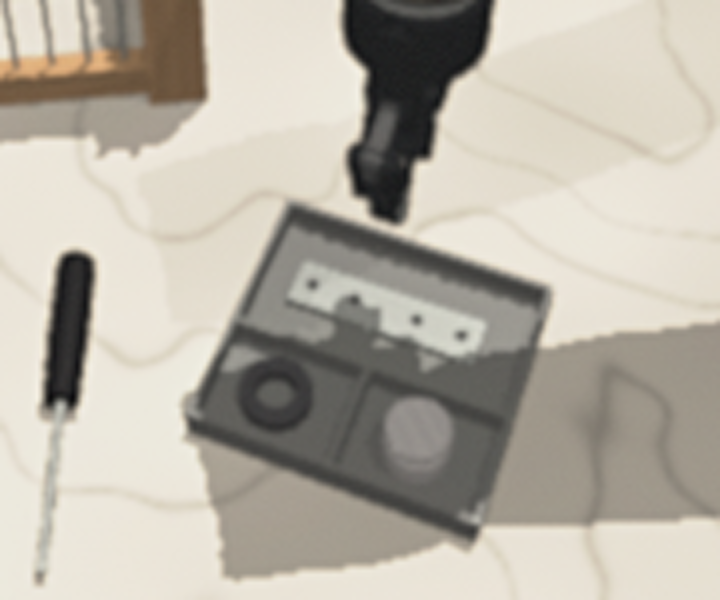

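The plate lies flat and lengthwise on the compartment floor, with its holes at (313,285) to (461,336) in the crop. Tin and collar haven't moved.

Emit:
{"name": "carry_out", "arguments": {
  "commands": [
    {"delta_pos": [-0.127,-0.123,-0.168],"delta_rot": [0,0,1.083],"claw": 48},
    {"delta_pos": [-0.127,-0.123,-0.168],"delta_rot": [0,0,1.083],"claw": 48},
    {"delta_pos": [-0.127,-0.123,-0.168],"delta_rot": [0,0,1.083],"claw": 48},
    {"delta_pos": [-0.127,-0.123,-0.168],"delta_rot": [0,0,1.083],"claw": 48},
    {"delta_pos": [-0.127,-0.123,-0.168],"delta_rot": [0,0,1.083],"claw": 48},
    {"delta_pos": [-0.127,-0.123,-0.168],"delta_rot": [0,0,1.083],"claw": 48},
    {"delta_pos": [-0.127,-0.123,-0.168],"delta_rot": [0,0,1.083],"claw": 48},
    {"delta_pos": [-0.127,-0.123,-0.168],"delta_rot": [0,0,1.083],"claw": 48}
  ]
}}

```text
time: 6.88
eef_pos: [0.5346, 0.0595, 0.3343]
tcp_rot: [0.644, 0.765, 0.009, 0.008]
contact_force: [-0.5, 0.3, -0.8]
opening: 0.481
```

```bash
python3 - <<'E'
from h import *
to((.612,-.104,.29),.098)
h=plane('side',np.array([(313,285),(355,300),(417,320),(461,336)])/4+[220-.4,230-.4],.01);print(h.round(4),h.mean(0).round(4))
a=h[3]-h[0];print(np.arctan2(a[1],a[0]), (h.mean(0)-[.459,.223,0])[:2]@np.array([[.926,.38],[-.38,.926]]))
E
```

```text
[-0.1743, 0.0473, 0.0454] [0.023, -0.001, 0.073] t 6.88 [0.5346 0.0595 0.3343] F [-0.5  0.3 -0.8] op 0.481
[[0.5071 0.2063 0.01  ]
 [0.4815 0.2172 0.01  ]
 [0.4444 0.2316 0.01  ]
 [0.4187 0.2428 0.01  ]] [0.4629 0.2245 0.01  ]
2.749112140901344 [0.00308375 0.00286491]
```

Emit:
{"name": "carry_out", "arguments": {
  "commands": [
    {"delta_pos": [-0.174,0.047,0.03],"delta_rot": [0.023,-0.001,0.073],"claw": 48},
    {"delta_pos": [-0.174,0.047,0.03],"delta_rot": [0.023,-0.001,0.073],"claw": 48},
    {"delta_pos": [-0.174,0.047,0.03],"delta_rot": [0.023,-0.001,0.073],"claw": 48},
    {"delta_pos": [-0.174,0.047,0.03],"delta_rot": [0.023,-0.001,0.073],"claw": 48},
    {"delta_pos": [-0.174,0.047,0.03],"delta_rot": [0.023,-0.001,0.073],"claw": 48},
    {"delta_pos": [-0.174,0.047,0.045],"delta_rot": [0.023,-0.001,0.073],"claw": 48},
    {"delta_pos": [-0.174,0.047,0.045],"delta_rot": [0.023,-0.001,0.073],"claw": 48},
    {"delta_pos": [-0.174,0.047,0.045],"delta_rot": [0.023,-0.001,0.073],"claw": 48}
  ]
}}

```text
time: 7.55
eef_pos: [0.611, -0.1034, 0.289]
tcp_rot: [0.672, 0.741, -0.0, -0.001]
contact_force: [-0.4, 0.3, -0.3]
opening: 0.476
```

```bash
python3 - <<'E'
from h import *
to((.612,-.104,.215),.098)
for n,s in(('side',np.s_[100:250,180:330]),('top',np.s_[130:280,240:390])):
  p,d=ctrl.read_camera(n);cv2.imwrite(f'pics/{n}4.png',cv2.resize(p[s][:,:,::-1],None,fx=4,fy=4,interpolation=cv2.INTER_CUBIC))
E
```

```text
[-0.0008, 0.0011, 0.074] [-0.002, -0.001, 0.0] t 7.55 [ 0.611  -0.1034  0.289 ] F [-0.4  0.3 -0.3] op 0.476
```

View pics/side4.png

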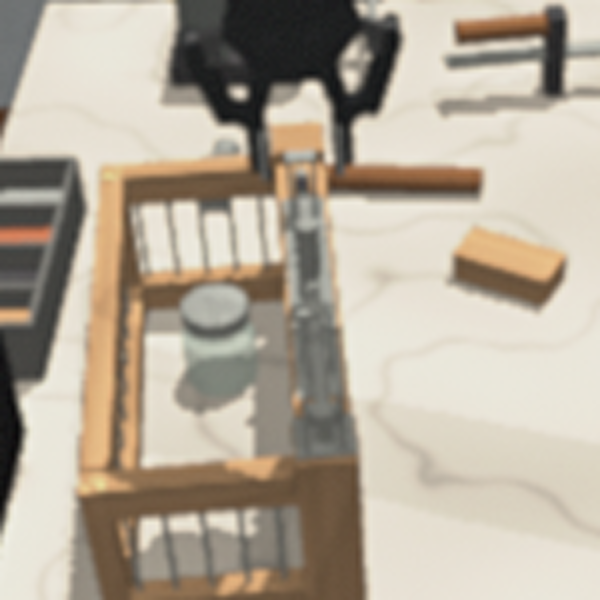

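View pics/top4.png

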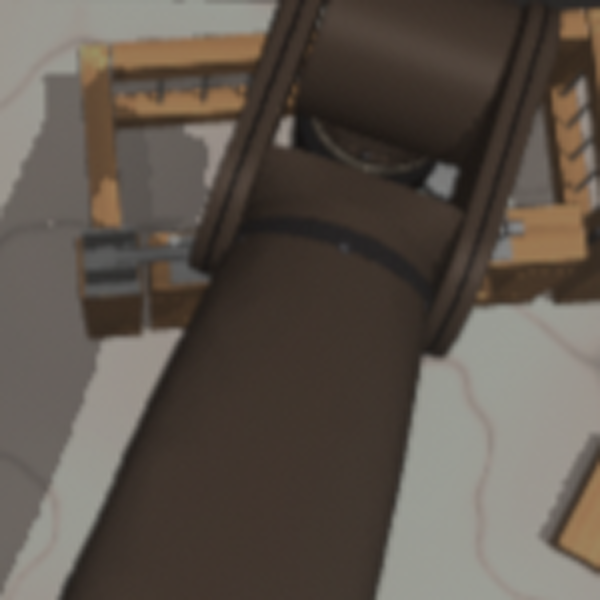

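The jaws straddle the bolt line in the side view, with the fingertips at about (262,170) and (342,170) on either side of the rail. In the top view the arm hides the knob. I'll go down on it.

Emit:
{"name": "carry_out", "arguments": {
  "commands": [
    {"delta_pos": [-0.001,0.001,0.025],"delta_rot": [-0.002,0,0],"claw": 48},
    {"delta_pos": [-0.001,0.001,0.045],"delta_rot": [-0.002,0,0],"claw": 48},
    {"delta_pos": [-0.001,0.001,0.06],"delta_rot": [-0.002,0,0],"claw": 48},
    {"delta_pos": [-0.001,0.001,0.07],"delta_rot": [-0.002,0,0],"claw": 48},
    {"delta_pos": [-0.001,0.001,0.074],"delta_rot": [-0.002,0,0],"claw": 48},
    {"delta_pos": [-0.001,0.001,0.074],"delta_rot": [-0.002,0,0],"claw": 48},
    {"delta_pos": [-0.001,0.001,0.074],"delta_rot": [-0.002,0,0],"claw": 48}
  ]
}}

```text
time: 8.23
eef_pos: [0.6133, -0.1036, 0.2184]
tcp_rot: [0.671, 0.742, 0.001, 0.002]
contact_force: [-0.1, -0.6, 0.2]
opening: 0.483
```

```bash
python3 - <<'E'
from h import *
to((.612,-.104,.215),.098)
for n,s in(('side',np.s_[100:200,200:320]),):
  p,d=ctrl.read_camera(n);cv2.imwrite(f'pics/{n}5.png',cv2.resize(p[s][:,:,::-1],None,fx=5,fy=5,interpolation=cv2.INTER_CUBIC))
E
```

```text
[-0.0002, -0.0014, 0.0034] [0.005, 0.001, 0.002] t 8.23 [ 0.6133 -0.1036  0.2184] F [-0.1 -0.6  0.2] op 0.483
```

View pics/side5.png

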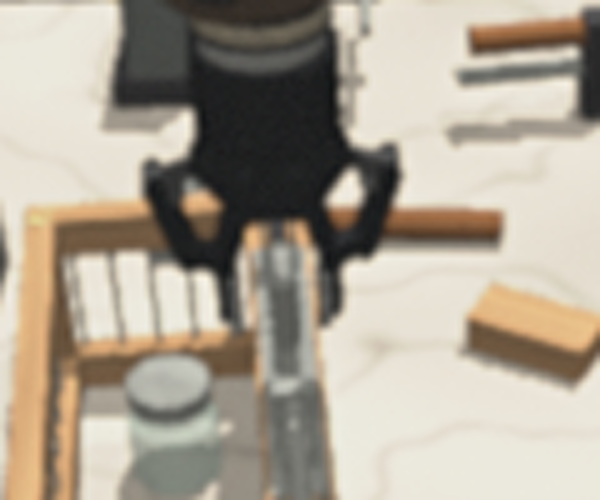

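The knob is between the fingers, its top at about (280,235), so I'll close on it.

Emit:
{"name": "carry_out", "arguments": {
  "commands": [
    {"delta_pos": [0,-0.001,0.003],"delta_rot": [0.005,0,0],"claw": 30},
    {"delta_pos": [0,-0.001,0.003],"delta_rot": [0.005,0,0],"claw": 5},
    {"delta_pos": [0,-0.001,0.003],"delta_rot": [0.005,0,0],"claw": 5},
    {"delta_pos": [0,-0.001,0.003],"delta_rot": [0.005,0,0],"claw": 5},
    {"delta_pos": [0,-0.001,0.003],"delta_rot": [0.005,0,0],"claw": 5},
    {"delta_pos": [0,-0.001,0.003],"delta_rot": [0.005,0,0],"claw": 5}
  ],
  "force": 40
}}

```text
time: 8.78
eef_pos: [0.6118, -0.1041, 0.217]
tcp_rot: [0.671, 0.742, -0.001, -0.0]
contact_force: [-5.2, -0.5, 4.1]
opening: 0.17
```

```bash
python3 - <<'E'
from h import *
to((.612,-.104,.215+.015),.098)
E
```

```text
[0.0001, 0.0002, -0.013] [-0.002, 0.002, 0.002] t 8.78 [ 0.6118 -0.1041  0.217 ] F [-5.2 -0.5  4.1] op 0.17
```

Emit:
{"name": "carry_out", "arguments": {
  "commands": [
    {"delta_pos": [0,0,-0.004],"delta_rot": [0,0,0],"claw": 5},
    {"delta_pos": [0,0,-0.008],"delta_rot": [0,0,0],"claw": 5},
    {"delta_pos": [0,0,-0.012],"delta_rot": [0,0,0],"claw": 5},
    {"delta_pos": [0,0,-0.014],"delta_rot": [0,0,0],"claw": 5},
    {"delta_pos": [0,0,-0.014],"delta_rot": [0,0,0],"claw": 5},
    {"delta_pos": [0,0,-0.014],"delta_rot": [0,0,0],"claw": 5},
    {"delta_pos": [0,0,-0.014],"delta_rot": [0,0,0],"claw": 5}
  ]
}}

```text
time: 9.37
eef_pos: [0.6115, -0.1041, 0.2306]
tcp_rot: [0.671, 0.742, -0.002, -0.0]
contact_force: [-3.7, -0.1, -2.0]
opening: 0.172
```

```bash
python3 - <<'E'
from h import *
to((.612,-.104,.231),.098)
p,d=ctrl.read_camera('side');np.save('pics/s6.npy',d);cv2.imwrite('pics/s6.png',cv2.resize(p[130:230,230:310,::-1],None,fx=6,fy=6,interpolation=cv2.INTER_CUBIC))
E
```

```text
[0.0001, 0.0005, -0.0004] [-0.003, 0.002, 0.002] t 9.37 [ 0.6115 -0.1041  0.2306] F [-3.7 -0.1 -2. ] op 0.172
```

View pics/s6.png

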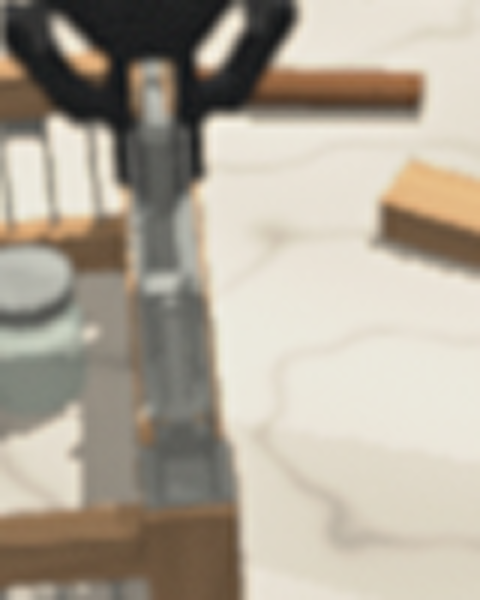

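The rod and nose have risen in the keeper, and the wrist carries about 2 N, which matches the bolt's own weight. I'll start the draw gently and watch the force.

Emit:
{"name": "carry_out", "arguments": {
  "commands": [
    {"delta_pos": [-0.002,0,-0.001],"delta_rot": [0,0,0],"claw": 5},
    {"delta_pos": [-0.004,0,-0.001],"delta_rot": [0,0,0],"claw": 5},
    {"delta_pos": [-0.007,0,-0.001],"delta_rot": [0,0,0],"claw": 5},
    {"delta_pos": [-0.01,0,-0.001],"delta_rot": [0,0,0],"claw": 5}
  ]
}}

```text
time: 9.75
eef_pos: [0.6124, -0.1141, 0.2314]
tcp_rot: [0.671, 0.742, -0.002, -0.001]
contact_force: [-3.7, 0.9, -1.3]
opening: 0.174
```

Emit:
{"name": "carry_out", "arguments": {
  "commands": [
    {"delta_pos": [-0.006,0,0],"delta_rot": [0,0,0],"claw": 5},
    {"delta_pos": [-0.012,0,0],"delta_rot": [0,0,0],"claw": 5},
    {"delta_pos": [-0.018,0,0],"delta_rot": [0,0,0],"claw": 5},
    {"delta_pos": [-0.024,0,0],"delta_rot": [0,0,0],"claw": 5},
    {"delta_pos": [-0.03,0,0],"delta_rot": [0,0,0],"claw": 5},
    {"delta_pos": [-0.036,0,0],"delta_rot": [0,0,0],"claw": 5},
    {"delta_pos": [-0.04,0,0],"delta_rot": [0,0,0],"claw": 5},
    {"delta_pos": [-0.04,0,0],"delta_rot": [0,0,0],"claw": 5}
  ]
}}

```text
time: 10.42
eef_pos: [0.6164, -0.1554, 0.2314]
tcp_rot: [0.671, 0.741, -0.002, -0.0]
contact_force: [-3.7, -1.6, -1.1]
opening: 0.171
```

```bash
python3 - <<'E'
from h import *
s=ctrl.get_state();print(s['contact_force'],s['wrist_torque'],s['opening'])
k=s['eef_pos'];H=np.array([.6308,-.2934]);g=np.array([-.098,.995]);x=np.array([.995,.098])
v=k[:2]-H;print('along',v@g,'across',v@x)
for a in np.arange(.05,.31,.05):
  R=np.array([[np.cos(a),-np.sin(a)],[np.sin(a),np.cos(a)]]);q=H+R@v;print(round(a,2),end=' ');to((*q,k[2]),.098+a)
p,d=ctrl.read_camera('side');cv2.imwrite('pics/s7.png',cv2.resize(p[130:230,230:310,::-1],None,fx=6,fy=6,interpolation=cv2.INTER_CUBIC))
E
```

```text
[-3.73508897 -1.61607539 -1.08532203] [-0.31406276  0.54877442 -0.00897717] 0.17093566594731704
along 0.13868331113796167 across -0.0007843070930043444
0.05 [-0.0002, -0.0069, 0.0] [-0.004, 0.002, -0.049] t 10.42 [ 0.6164 -0.1554  0.2314] F [-3.7 -1.6 -1.1] op 0.171
0.1 [-0.0008, -0.0138, 0.0001] [-0.004, 0.002, -0.099] t 10.42 [ 0.6164 -0.1554  0.2314] F [-3.7 -1.6 -1.1] op 0.171
0.15 [-0.0016, -0.0207, 0.0001] [-0.004, 0.002, -0.149] t 10.42 [ 0.6164 -0.1554  0.2314] F [-3.7 -1.6 -1.1] op 0.171
0.2 [-0.0029, -0.0275, 0.0001] [-0.004, 0.002, -0.199] t 10.42 [ 0.6164 -0.1554  0.2314] F [-3.7 -1.6 -1.1] op 0.171
0.25 [-0.0045, -0.0343, 0.0001] [-0.004, 0.002, -0.249] t 10.42 [ 0.6164 -0.1554  0.2314] F [-3.7 -1.6 -1.1] op 0.171
0.3 [-0.0064, -0.041, 0.0002] [-0.004, 0.002, -0.299] t 10.42 [ 0.6164 -0.1554  0.2314] F [-3.7 -1.6 -1.1] op 0.171
```

View pics/s7.png

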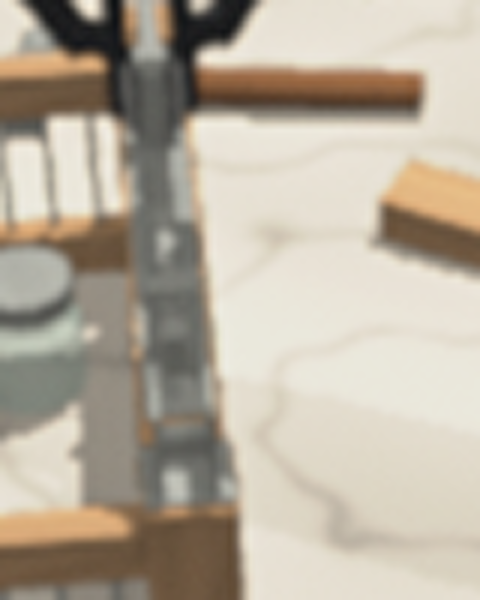

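The keeper at about (180,480) is now empty and the bolt is drawn about 51 mm. Next I'll swing the gate along its arc.

Emit:
{"name": "carry_out", "arguments": {
  "commands": [
    {"delta_pos": [0,-0.0035,0],"delta_rot": [0,0,-0.025],"claw": 5},
    {"delta_pos": [-0.0002,-0.0069,0],"delta_rot": [0,0,-0.05],"claw": 5},
    {"delta_pos": [-0.0005,-0.0104,0],"delta_rot": [0,0,-0.075],"claw": 5},
    {"delta_pos": [-0.0008,-0.0138,0],"delta_rot": [0,0,-0.1],"claw": 5},
    {"delta_pos": [-0.0012,-0.0173,0],"delta_rot": [0,0,-0.125],"claw": 5},
    {"delta_pos": [-0.0016,-0.0207,0],"delta_rot": [0,0,-0.15],"claw": 5},
    {"delta_pos": [-0.0016,-0.0207,0],"delta_rot": [0,0,-0.15],"claw": 5}
  ]
}}

```text
time: 11.05
eef_pos: [0.597, -0.1587, 0.2325]
tcp_rot: [0.614, 0.79, -0.001, 0.001]
contact_force: [1.2, 2.0, -1.7]
opening: 0.171
```

```bash
python3 - <<'E'
from h import *
H=np.array([.6308,-.2934]);v=np.array([.6164,-.1554])-H
print(ctrl.get_state()['wrist_torque'])
for a in (.2,.25,.3,.31):
  R=np.array([[np.cos(a),-np.sin(a)],[np.sin(a),np.cos(a)]]);q=H+R@v;print(round(a,2),end=' ');to((*q,.2314),.098+a)
p,d=ctrl.read_camera('side');cv2.imwrite('pics/s8.png',cv2.resize(p[110:230,200:330,::-1],None,fx=5,fy=5,interpolation=cv2.INTER_CUBIC))
E
```

```text
[ 0.11378376 -0.09819057 -0.12324332]
0.2 [-0.0003, -0.0081, 0.0011] [-0.0, 0.004, -0.049] t 11.05 [ 0.597  -0.1587  0.2325] F [ 1.2  2.  -1.7] op 0.171
0.25 [-0.0009, -0.015, 0.0011] [-0.0, 0.004, -0.099] t 11.05 [ 0.597  -0.1587  0.2325] F [ 1.2  2.  -1.7] op 0.171
0.3 [-0.0018, -0.0219, 0.0011] [-0.0, 0.004, -0.149] t 11.05 [ 0.597  -0.1587  0.2325] F [ 1.2  2.  -1.7] op 0.171
0.31 [-0.002, -0.0232, 0.0011] [-0.0, 0.004, -0.159] t 11.05 [ 0.597  -0.1587  0.2325] F [ 1.2  2.  -1.7] op 0.171
```

View pics/s8.png

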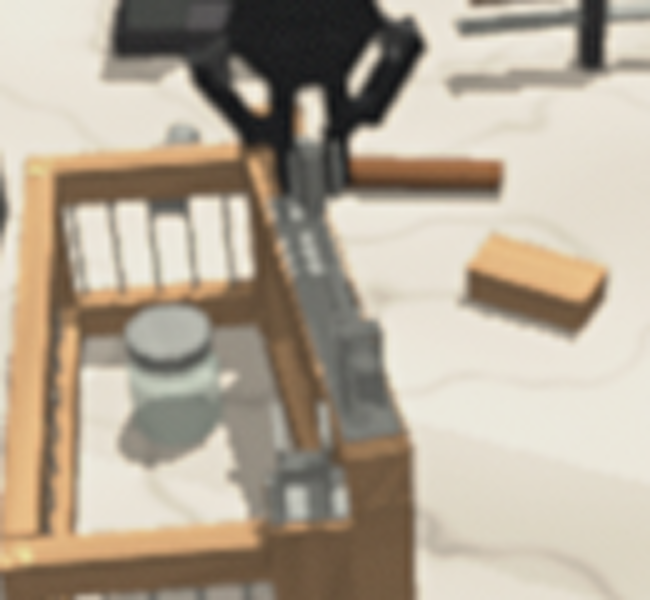

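The gate is swinging out: its free edge, near (370,440), is clear of the keeper. I'll carry on to about 0.31 rad.

Emit:
{"name": "carry_out", "arguments": {
  "commands": [
    {"delta_pos": [0,-0.004,0.0005],"delta_rot": [0,0,-0.02],"claw": 5},
    {"delta_pos": [-0.0003,-0.0081,0.001],"delta_rot": [0,0.002,-0.049],"claw": 5},
    {"delta_pos": [-0.0006,-0.0115,0.001],"delta_rot": [0,0.004,-0.075],"claw": 5},
    {"delta_pos": [-0.0009,-0.015,0.001],"delta_rot": [0,0.004,-0.099],"claw": 5},
    {"delta_pos": [-0.0014,-0.0185,0.001],"delta_rot": [0,0.004,-0.125],"claw": 5},
    {"delta_pos": [-0.0018,-0.0219,0.001],"delta_rot": [0,0.004,-0.149],"claw": 5},
    {"delta_pos": [-0.002,-0.0232,0.001],"delta_rot": [0,0.004,-0.159],"claw": 5},
    {"delta_pos": [-0.002,-0.0232,0.001],"delta_rot": [0,0.004,-0.159],"claw": 5}
  ]
}}

```text
time: 11.77
eef_pos: [0.5755, -0.1661, 0.2317]
tcp_rot: [0.549, 0.836, 0.001, 0.0]
contact_force: [2.5, 1.8, -1.9]
opening: 0.17
```

```bash
python3 - <<'E'
from h import *
to((.6,-.16,.2314),.4)
for n,s in(('side',np.s_[110:230,200:330]),('top',np.s_[140:280,240:400])):
  p,d=ctrl.read_camera(n);cv2.imwrite(f'pics/{n}9.png',cv2.resize(p[s][:,:,::-1],None,fx=5,fy=4,interpolation=cv2.INTER_CUBIC))
E
```

```text
[-0.0041, 0.0249, 0.0004] [0.001, -0.0, 0.008] t 11.77 [ 0.5755 -0.1661  0.2317] F [ 2.5  1.8 -1.9] op 0.17
```

View pics/side9.png

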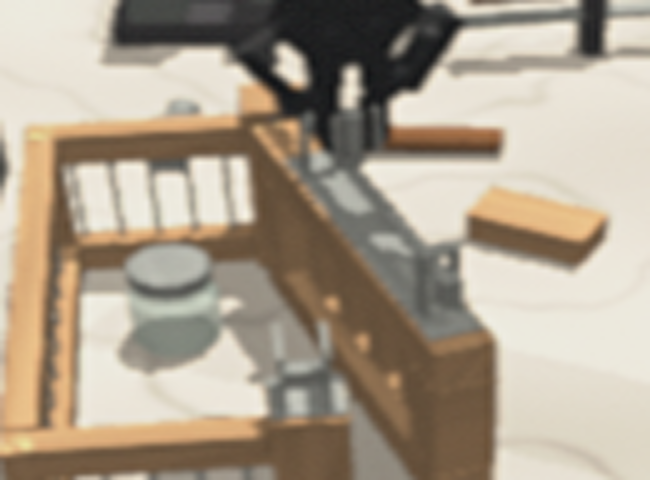

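View pics/top9.png

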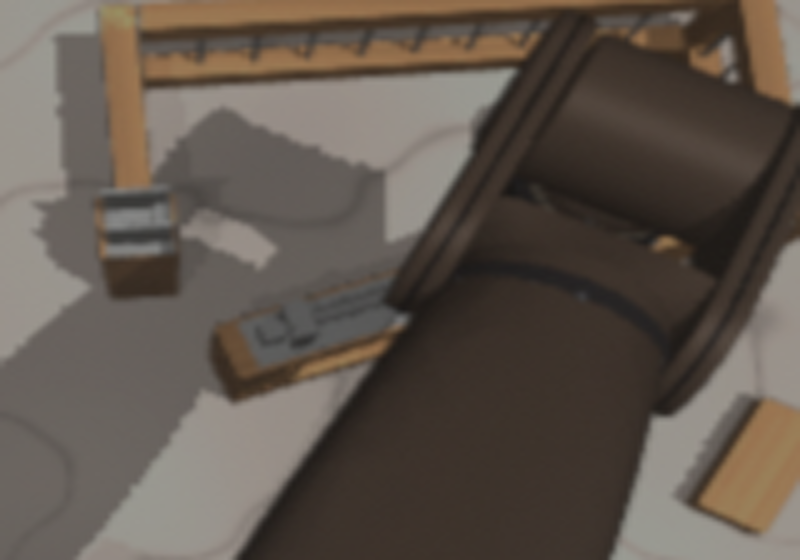

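The gate is well out. In the top crop its free-edge top runs from about (217,325) to (245,375). I'll hold for a few rows and measure the angle.

Emit:
{"name": "carry_out", "arguments": {
  "commands": [
    {"delta_pos": [0,0,0],"delta_rot": [0,0,0],"claw": 5},
    {"delta_pos": [0,0,0],"delta_rot": [0,0,0],"claw": 5},
    {"delta_pos": [0,0,0],"delta_rot": [0,0,0],"claw": 5},
    {"delta_pos": [0,0,0],"delta_rot": [0,0,0],"claw": 5},
    {"delta_pos": [0,0,0],"delta_rot": [0,0,0],"claw": 5},
    {"delta_pos": [0,0,0],"delta_rot": [0,0,0],"claw": 5},
    {"delta_pos": [0,0,0],"delta_rot": [0,0,0],"claw": 5},
    {"delta_pos": [0,0,0],"delta_rot": [0,0,0],"claw": 5}
  ]
}}

```text
time: 12.53
eef_pos: [0.5757, -0.1661, 0.2317]
tcp_rot: [0.549, 0.836, 0.001, 0.0]
contact_force: [2.3, 2.2, -1.5]
opening: 0.171
```

```bash
python3 - <<'E'
from h import *
p,d=ctrl.read_camera('top')
H=np.array([.6308,-.2934])
q=np.array([[217,325],[245,375]])/[5,4]+[239.6,139.6]
e=plane('top',q,.16).mean(0)[:2]; shut=H+.3*np.array([-.098,.995])
w=e-H;print('edge',e,np.linalg.norm(w),'angle',np.arctan2(w[1],w[0])-np.arctan2(.995,-.098),'open',np.linalg.norm(e-shut))
s=ctrl.get_state();v=s['eef_pos'][:2]-H;print('knob r',np.linalg.norm(v),'ang',np.arctan2(v[1],v[0])-np.arctan2(.995,-.098),s['eef_pos'],s['dq'].round(3),s['contact_force'],s['opening'],s['time'])
p,d=ctrl.read_camera('side');cv2.imwrite('pics/s10.png',cv2.resize(p[90:390,190:410,::-1],None,fx=2,fy=2,interpolation=cv2.INTER_CUBIC))
E
```

```text
edge [ 0.51693081 -0.0203546 ] 0.29583776063627526 angle 0.29692816773531905 open 0.0882212009108177
knob r 0.1387750005894265 ang 0.31058309110066484 [ 0.57564099 -0.166058    0.23172021] [ 0.    -0.002 -0.    -0.     0.    -0.   ] [ 1.23543506  2.44696611 -2.04226447] 0.1724224470444614 12.5833
```

View pics/s10.png

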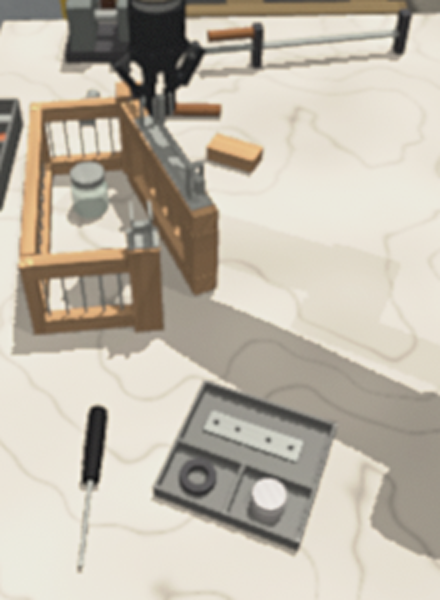

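The picture shows the gate held open at (205,205), the plate flat in the long compartment at (250,435), and the tin, collar, jar, offcut and screwdriver in place. The angle is about 0.30 rad (88 mm at the edge) and nothing is moving, so I'm handing in.

```bash
python3 -c "
from plant import ctrl
print(ctrl.sign_off())"
```

```text
the job is handed in; nothing more can be done
None
```

The job is handed in after about 12.6 s of the 58 s allowed; no verdict is reported. The arm is still gripping the knob and holding the gate open.

- **Plate:** I laid it flat and lengthwise in the tray's long compartment. From the side camera it sits within about 3 mm of the centre and within about 0.01 rad of the compartment's length.
- **Bolt:** I lifted it by the knob about 14–15 mm and drew it about 51 mm, both taken from how far the gripper moved. Outside force on the wrist stayed under about 5 N, so it was not forced.
- **Gate:** The camera puts it 0.297 rad open (88 mm at the edge), and the knob's position gives 0.311 rad. At the last check the joint speeds were near zero. The wrist carried about 2–3 N sideways and 2 N down, as expected from the closing spring and the bolt's weight.
- **Other things on the bench:** The last side picture shows the tin, collar, jar, screwdriver and offcut where they were. The hammer is only partly in that view, and the brush is outside it; the arm never went near either.

No check failed. The only disagreement is the 0.014 rad between the two gate angles, and both are well inside the 0.20–0.44 rad limits.

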